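# Set the breakfast table: cups to their tiles, candle to the cake tin

### The arm

A 6-joint arm with a two-finger parallel gripper is mounted at the origin on the work surface. World frame = base frame: x ahead of the robot, y to its left, z up, the work surface at z = 0. Lengths are in mm, angles in rad, forces in N, time in s.
With the tool pointing down it reaches from about 400 to 925 mm from the base axis. Payload 12.5 kg.
Tool frame: the origin (TCP) lies midway between the tips of the shut fingers; the grasp point (between the pads) lies 19 mm behind it; z points along the fingers, y is the line along which they close (so a half turn about z gives the same grasp; the last joint's range is limited). The gripper opens to 95 mm and grips with 3 to 60 N. Pads are 20 mm wide; open, the fingers measure 119 mm over their backs; the gripper's body (75 mm by 180 mm) begins 59 mm behind the grasp point.
Start: joints at [-1.302, 0.491, 1.559, -0, 1.092, -0.106], TCP at [228.828, -581.622, 214.661] pointing down, gripper open.
Joint ranges: [-3.1, 3.1], [-0.84, 2.19], [0.05, 2.79], [-1.13, 4.28], [0.06, 2.93], [-2.69, 2.69]. Speed limits (rad/s): [2.22, 2.22, 2.79, 3.14, 3.14, 3.14].

### API

Orientations are given as [roll, pitch, yaw] about the fixed x, y, z axes, in that order (R = Rz(yaw) Ry(pitch) Rx(roll)).
In Python, from cell import * gives the robot as it stands. The module is installed in compiled form; this text tells all that it offers.
- The arm moves only by the tool arm_command, never from a script. Its arguments are lists of equal length, an entry for each row: "delta_pos": the shift along the world's x, y, z in units of 250 mm (1.0 is 250 mm), a list of three; "delta_rot": the turn, a rotation vector about the world's x, y, z in units of 90 degrees (1.0 is 90 degrees), a list of three; "claw": the closure, from 0 (fully open) to 1 (shut). In form: {"delta_pos": [[tx, ty, tz], ...], "delta_rot": [[wx, wy, wz], ...], "claw": [claw, ...]}. A call has exactly 5 rows; each row is the pose to reach, as a shift and turn from the pose commanded when the call began; what a row does not reach only later rows make up. A row lasts 1/12 s, in which the tool goes at most 41.7 mm and 7.16 degrees, less where a joint would pass 70% of its speed; a pose out of reach is approached as far as the arm can. A call with a number of a shift or a turn outside -1 to 1 is refused whole. A call with a gripper value outside its range is refused whole. The fingers move at their own pace and stop on an object; the grip force is fixed at half the most. Time passes only in rows, so rows that repeat a pose let the fingers close, or fill a call up. It gives the time, the measured TCP pose, the force, the opening and the grip force at its end, in the units of the state.
- state(): the state, without advancing time (a new reading comes with each control period).
- read_camera(name): name is "side" or "top"; returns the picture (384x512x3 uint8, red, green, blue); there is no depth.
- calibration(name): a dict with "camera_matrix" (3x3 intrinsics, pixels), "T" (4x4, takes a point from camera to world coordinates). Camera axes: x right, y down, z forward; pixel columns grow to the right and rows downward; lengths in mm; the calibration is good to about 2 mm. A picture is of the moment at which its call begins. calibration takes no time and is no camera call.
- job_done(): hands the job in; it is judged then, once.
The state is a dict: "t": time; "joints": joint angles; "qvel": joint speeds; "tau": joint torques, N m; "eef_pos": TCP position; "tcp_rot": TCP orientation; "ft_force": force on the tool from outside, world axes, zero at the start; "moment": the same for the moment, N m; "opening": opening from 0.0 (shut) to 1.0 (fully open); "grip_force": force on a finger pad.
Only numpy, scipy, OpenCV 4.12 (cv2) and the standard library are available. Lean on these libraries where they do the work, as an engineer would, in place of code of your own. Each camera call takes 0.05 s, during which the arm holds its last target. There are 200 camera calls.

### The job

Set the table: stand each of the three cups upright in the middle of the tile coaster of its own colour, and stand the candle, which somebody has left on one of the tiles, upright in the middle of the upturned cake tin. Set things down rather than dropping them, and leave the honey jar and the white ornament where they are.

Things in the scene. Friction and masses are not known exactly. Their poses are not given: they have to be found in the camera images.
- cup_blue: loose cobalt blue ceramic cup without handle, open at the top, standing upright on the table; 62 mm across at the rim, 60 mm at 12 mm height, 52 mm at the foot, 75 mm tall, wall 4 mm, about 0.18 kg. Origin: centre of its underside, z up its axis.
- tile_blue: cobalt blue square tile coaster, 100 x 100 mm, 10 mm thick, lying fixed on the table, with a cream ring (54 mm outside) in the middle of its face. Origin: centre of its underside, z up, x and y along its sides; the face is 10 mm above the origin. One of the three tiles (any) has the candle standing on it at the start.
- cup_yellow: loose mustard yellow ceramic cup without handle, open at the top, standing upright on the table; 62 mm across at the rim, 60 mm at 12 mm height, 52 mm at the foot, 75 mm tall, wall 4 mm, about 0.18 kg. Origin: centre of its underside, z up its axis.
- tile_yellow: mustard yellow square tile coaster, 100 x 100 mm, 10 mm thick, lying fixed on the table, with a cream ring (54 mm outside) in the middle of its face. Origin: centre of its underside, z up, x and y along its sides; the face is 10 mm above the origin. One of the three tiles (any) has the candle standing on it at the start.
- cup_red: loose brick red ceramic cup without handle, open at the top, standing upright on the table; 62 mm across at the rim, 60 mm at 12 mm height, 52 mm at the foot, 75 mm tall, wall 4 mm, about 0.18 kg. Origin: centre of its underside, z up its axis.
- tile_red: brick red square tile coaster, 100 x 100 mm, 10 mm thick, lying fixed on the table, with a cream ring (54 mm outside) in the middle of its face. Origin: centre of its underside, z up, x and y along its sides; the face is 10 mm above the origin. One of the three tiles (any) has the candle standing on it at the start.
- candle: loose candle in a turquoise tin with white dots, brass rims and white wax on top: solid upright cylinder 58 mm across and 70 mm tall, with a thin 8 mm wick above that, about 0.22 kg. Stands at the start within 9 mm of the middle of one of the three tiles. Origin: centre of its underside, z up its axis.
- cake_tin: round upturned cake tin, white with blue dots and bands: 140 mm across, 60 mm high, flat closed top, fixed on the table. Origin: centre of its underside, z up; the top face is 60 mm above the origin.
- honey_jar: bystander, loose: amber glass jar with a white cap, upright, 58 mm across, 100 mm tall. Leave alone. Origin: centre of its underside.
- ornament: bystander, loose: cream-white coral ornament of knobbly arms on three feet, about 92 mm across and 80 mm tall. Leave alone. Origin: centre of its underside.
Things that resemble listed ones, but are neither listed nor needed, are in the scene too. What is meant by the tile_blue is not pink, and is the larger of those in its own colour.

How it is judged:
By the outcome, as a careful person would: the job done as asked, in the order asked, and still so for the second after the job is handed in, with the robot touching nothing.
It also fails if it takes over 112 s, if anything falls off the work surface, if the arm or the gripper's body presses on something with over 40 N, if the wrist force passes 120 N, or if a joint passes its speed limit or range.

## Working session

There is one attempt and no reset: what is moved stays moved. The work goes in short steps, Python scripts to look and compute and a tool call to move; the robot and the scene stay as the last step left them, time stands still between calls to the robot, and variables do not carry over. Pictures are saved under pics/ and viewed, at most 14 in all, crops included, and the job is handed in when it is done.

Besides the shell and the picture viewer there is one more tool, called as a command line: name --argument value ..., lists and objects as JSON in quotes. arm_command: Moves the arm, as the interface text tells. Shifts and turns lie within -1 to 1; 1 stands for 250 mm of shift or 90 degrees of turn. Its arguments: {"type":"object","properties":{"delta_pos":{"type":"array"},"delta_rot":{"type":"array"},"claw":{"type":"array"}},"required":["delta_pos","delta_rot","claw"]}

```bash
mkdir -p pics; python3 - <<'E'
from cell import *
import cv2
for n in("top","side"):
    cv2.imwrite(f"pics/{n}0.png",cv2.cvtColor(read_camera(n),cv2.COLOR_RGB2BGR))
    c=calibration(n);print(c["camera_matrix"],c["T"].round(3) if hasattr(c["T"],'round') else c["T"])
print(state())
E
```

```text
[[412.98679437   0.         256.53337192]
 [  0.         412.98679437 191.84953562]
 [  0.           0.           1.        ]] [[ 5.00000e-03 -9.97000e-01  7.60000e-02  3.78653e+02]
 [-1.00000e+00 -4.00000e-03  1.10000e-02  1.59840e+01]
 [-1.00000e-02 -7.60000e-02 -9.97000e-01  1.59244e+03]
 [ 0.00000e+00  0.00000e+00  0.00000e+00  1.00000e+00]]
[[441.99810142   0.         259.67210928]
 [  0.         441.99810142 186.93340928]
 [  0.           0.           1.        ]] [[-8.85000e-01 -2.32000e-01  4.05000e-01 -3.60090e+01]
 [-4.66000e-01  4.68000e-01 -7.51000e-01  9.54806e+02]
 [-1.50000e-02 -8.53000e-01 -5.22000e-01  7.07081e+02]
 [ 0.00000e+00  0.00000e+00  0.00000e+00  1.00000e+00]]
{'t': 0.1, 'joints': array([-1.30161775e+00,  4.91497922e-01,  1.55937998e+00, -1.87978347e-06,
        1.09170396e+00, -1.05598191e-01]), 'qvel': array([ 0.0006074 ,  0.00046317,  0.00084382,  0.00154233, -0.00057899,
        0.00055142]), 'tau': array([ 1.96361187e-03, -6.13622475e+01, -2.58606684e+01,  6.93929521e-02,
        4.69911215e-02, -2.39145680e-05]), 'eef_pos': array([ 228.75566256, -581.40457133,  214.12396477]), 'tcp_rot': array([-3.14060878e+00, -1.02606890e-04,  3.74777588e-01]), 'ft_force': array([0.38040376, 0.44798547, 0.02704509]), 'moment': array([-0.01917473, -0.00416996, -0.05556241]), 'grip_force': 0.0, 'opening': 1.0009235238602732}
```

View pics/top0.png

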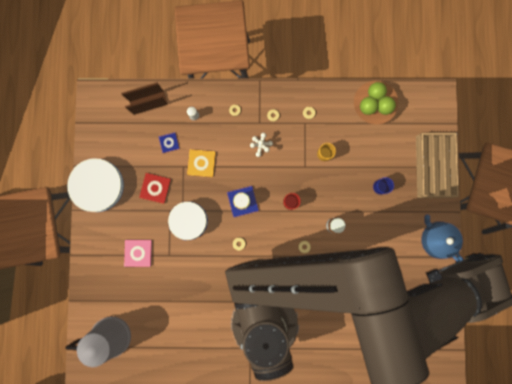

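View pics/side0.png

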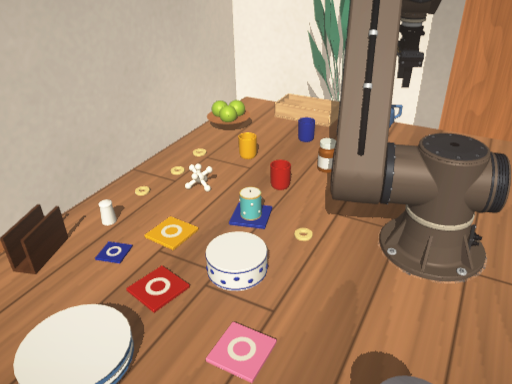

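The top view shows cups blue (383,186), yellow (327,151) and red (291,201). It also shows tiles yellow (201,163) and red (155,188), the honey jar (337,225), the ornament (261,145) and the arm to the lower right.
- **tile_blue candidates:** the small blue tile (169,143), the larger blue one with the candle (243,201) and the pink one (138,253). The larger blue tile fits.
- **cake_tin candidates:** the dotted white tin (187,220) and the big plate stack (95,185). The dotted one fits.

I'll confirm both in one enlarged crop and measure in the same step.

```bash
cat > h.py <<'E'
from cell import *
import cv2, numpy as np
def ray(n,p):
    c=calibration(n);T=np.array(c["T"]);d=T[:3,:3]@np.linalg.inv(c["camera_matrix"])@[p[0],p[1],1.]
    return T[:3,3],d/np.linalg.norm(d)
def plane(n,p,z):
    o,d=ray(n,p);return o+d*(z-o[2])/d[2]
def pix(n,P):
    c=calibration(n);T=np.array(c["T"]);q=c["camera_matrix"]@(T[:3,:3].T@(np.array(P)-T[:3,3]));return q[:2]/q[2]
R={'blue':((110,130,40),(128,255,255)),'yellow':((14,150,110),(28,255,255)),'turq':((78,60,60),(102,255,255))}
def mask(im,c):
    h=cv2.cvtColor(im,cv2.COLOR_RGB2HSV)
    if c=='red': return cv2.inRange(h,(0,195,60),(5,255,255))|cv2.inRange(h,(172,195,60),(180,255,255))
    if c=='white': return cv2.inRange(h,(0,0,150),(180,70,255))
    return cv2.inRange(h,*R[c])
def blobs(im,c,amin=60):
    cs,_=cv2.findContours(mask(im,c),cv2.RETR_EXTERNAL,cv2.CHAIN_APPROX_NONE)
    out=[]
    for k in cs:
        k=cv2.convexHull(k);a=cv2.contourArea(k)
        if a>amin:
            m=cv2.moments(k);out.append((np.array([m['m10'],m['m01']])/a,a,k))
    return out
E
python3 - <<'E'
from h import *
ims={n:read_camera(n) for n in("top","side")}
for n in ims:
    for c in('blue','yellow','red','white','turq'):
        for p,a,k in blobs(ims[n],c):
            x,y,w,h=cv2.boundingRect(k)
            P=[plane(n,p,z)[:2].round(0).tolist() for z in (10,38,60)]
            if 300<P[0][0]<950 and abs(P[0][1])<700: print(n,c,p.round(1),int(a),(w,h),P)
a=cv2.resize(ims['top'][125:250,125:285],None,fx=5,fy=5,interpolation=cv2.INTER_CUBIC)[:,:800]
b=cv2.resize(ims['side'][170:310,90:290],None,fx=3,fy=3)
a=cv2.resize(ims['top'][120:250,130:290],None,fx=2.5,fy=2.5,interpolation=cv2.INTER_CUBIC)
b=cv2.resize(ims['side'][180:310,90:290],None,fx=2,fy=2.5,interpolation=cv2.INTER_CUBIC)
cv2.imwrite('pics/crop.png',np.hstack([a,b])[...,::-1])
E
```

```text
top blue [240.9 203.4] 415 (28, 25) [[455.0, 93.0], [454.0, 91.0], [453.0, 90.0]]
top blue [378.7 187.2] 72 (11, 12) [[519.0, -436.0], [517.0, -428.0], [515.0, -421.0]]
top blue [168.6 142.3] 214 (18, 18) [[692.0, 375.0], [686.0, 369.0], [682.0, 364.0]]
top yellow [200.9 162.8] 721 (29, 29) [[612.0, 248.0], [608.0, 244.0], [604.0, 241.0]]
top yellow [326.2 151.4] 283 (20, 20) [[658.0, -236.0], [653.0, -232.0], [649.0, -228.0]]
top yellow [375.2 112.3] 155 (36, 7) [[812.0, -427.0], [804.0, -420.0], [798.0, -413.0]]
top yellow [367.3  91.7] 100 (17, 24) [[894.0, -398.0], [885.0, -391.0], [878.0, -385.0]]
top yellow [102.3  80.1] 23656 (233, 194) [[939.0, 642.0], [929.0, 631.0], [921.0, 623.0]]
top white [336.6 224. ] 129 (15, 13) [[378.0, -273.0], [378.0, -268.0], [378.0, -264.0]]
top white [186.7 220.3] 1137 (38, 39) [[389.0, 300.0], [389.0, 295.0], [389.0, 291.0]]
top white [240.8 200.4] 194 (17, 16) [[467.0, 93.0], [465.0, 92.0], [464.0, 91.0]]
top white [154.2 187.6] 126 (13, 14) [[514.0, 427.0], [512.0, 420.0], [510.0, 414.0]]
top white [ 93.7 184.9] 2233 (54, 53) [[524.0, 662.0],
[... 1326 characters left out ...]
420.0]]
side white [236.1 260.3] 2983 (61, 60) [[399.0, 273.0], [381.0, 301.0], [367.0, 322.0]]
side white [171.1 230.5] 161 (21, 12) [[610.0, 249.0], [584.0, 277.0], [564.0, 299.0]]
side white [106.7 212.1] 314 (17, 27) [[824.0, 261.0], [790.0, 289.0], [762.0, 311.0]]
side white [250. 192.] 151 (21, 11) [[516.0, -9.0], [494.0, 30.0], [477.0, 60.0]]
side white [198.7 177.2] 579 (27, 27) [[703.0, -14.0], [674.0, 25.0], [650.0, 56.0]]
side white [324.2 162.3] 131 (14, 13) [[385.0, -280.0], [368.0, -230.0], [355.0, -191.0]]
side white [325.5 143.3] 103 (12, 12) [[432.0, -417.0], [414.0, -362.0], [399.0, -319.0]]
side turq [250.1 207.2] 388 (21, 22) [[477.0, 61.0], [457.0, 97.0], [441.0, 125.0]]
```

View pics/crop.png

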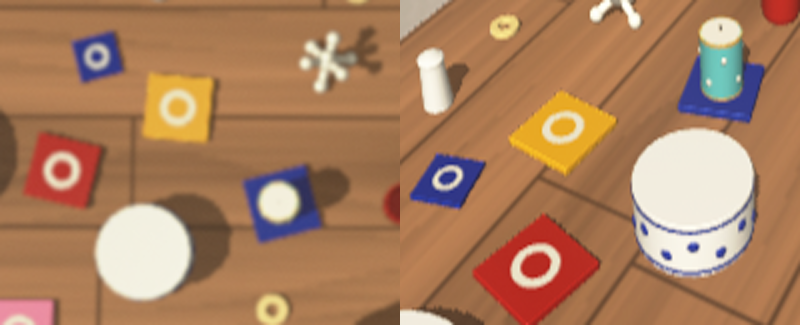

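The crop confirms it: the larger blue tile holds the candle (top 243,201) and the dotted tin is at (187,220). I still need the red and blue cups in the top view.

```bash
python3 - <<'E'
from h import *
im=read_camera("top");h=cv2.cvtColor(im,cv2.COLOR_RGB2HSV)
for nm,(u,v),lo,hi in (('red',(291,201),None,None),('blue',(383,186),(105,110,20),(135,255,255))):
    m=cv2.inRange(h,lo,hi) if lo else ((im[...,0]>1.9*im[...,1].astype(float)+8)&(im[...,0]>50)).astype(np.uint8)*255
    r=m*0;r[v-16:v+16,u-16:u+16]=255;m&=r
    k=cv2.convexHull(cv2.findNonZero(m));M=cv2.moments(k);p=(M['m10']/M['m00'],M['m01']/M['m00'])
    print(nm,p,M['m00'],cv2.boundingRect(k),plane("top",p,38)[:2],plane("top",p,60)[:2])
for n,p in(("top",(240.8,200.4)),("side",(250,192))):print(plane(n,p,80))
s=state();print(s['eef_pos'],s['tcp_rot'])
E
```

```text
red (291.78341384863126, 200.80354267310787) 207.0 (284, 193, 17, 17) [ 464.33041547 -100.55015631] [463.11782455 -98.9008455 ]
blue (383.3473520249221, 185.5638629283489) 214.0 (374, 178, 20, 16) [ 523.30313727 -445.3472219 ] [ 521.25590476 -438.81799439]
[462.69517254  89.48541132  80.        ]
[460.99167654  87.75869947  80.        ]
[ 228.80434175 -581.50654367  214.39960544] [-3.14113317e+00 -2.95490654e-05  3.74812609e-01]
```

arm_command --delta_pos '[[0.072,0.138,0],[0.144,0.276,0],[0.216,0.414,0],[0.288,0.552,0],[0.36,0.688,0]]' --delta_rot '[[0,0,0],[0,0,0],[0,0,0],[0,0,0],[0,0,0]]' --claw '[0,0,0,0,0]'

```text
t: 0.67
eef_pos: [319.2, -407.9, 214.6]
tcp_rot: [-3.142, -0.0, 0.374]
ft_force: [0.8, 0.5, 0.3]
opening: 1.0
grip_force: 0.0
```

arm_command --delta_pos '[[0.072,0.138,0],[0.144,0.276,0],[0.216,0.414,0],[0.288,0.552,0],[0.36,0.688,0]]' --delta_rot '[[0,0,0],[0,0,0],[0,0,0],[0,0,0],[0,0,0]]' --claw '[0,0,0,0,0]'

```text
t: 1.08
eef_pos: [409.3, -235.8, 214.8]
tcp_rot: [3.141, -0.0, 0.375]
ft_force: [1.0, 0.6, 0.2]
opening: 1.003
grip_force: 0.0
```

arm_command --delta_pos '[[0.042,0.142,0],[0.085,0.285,0],[0.127,0.427,0],[0.17,0.57,0],[0.212,0.712,0]]' --delta_rot '[[0,0,0],[0,0,0],[0,0,0],[0,0,0],[0,0,0]]' --claw '[0,0,0,0,0]'

```text
t: 1.5
eef_pos: [462.0, -57.8, 214.8]
tcp_rot: [3.141, -0.0, 0.375]
ft_force: [0.7, -0.5, -0.3]
opening: 1.002
grip_force: 0.0
```

arm_command --delta_pos '[[0,0.15,-0.084],[0,0.3,-0.168],[0,0.45,-0.252],[0,0.596,-0.336],[0,0.596,-0.336]]' --delta_rot '[[0,0,0],[0,0,0],[0,0,0],[0,0,0],[0,0,0]]' --claw '[0,0,0,0,0]'

```text
t: 1.92
eef_pos: [460.1, 93.4, 128.0]
tcp_rot: [-3.14, 0.004, 0.378]
ft_force: [-0.8, -0.1, -0.6]
opening: 0.998
grip_force: 0.0
```

arm_command --delta_pos '[[0,0,-0.1],[0,0,-0.2],[0,0,-0.3],[0,0,-0.38],[0,0,-0.4]]' --delta_rot '[[0,0,0],[0,0,0],[0,0,0],[0,0,0],[0,0,0]]' --claw '[0,0,0,0,0]'

```text
t: 2.33
eef_pos: [460.9, 89.1, 28.4]
tcp_rot: [-3.141, 0.003, 0.375]
ft_force: [0.0, 0.3, 0.0]
opening: 1.002
grip_force: 0.0
```

arm_command --delta_pos '[[0,0,0],[0,0,0],[0,0,0],[0,0,0],[0,0,0]]' --delta_rot '[[0,0,0],[0,0,0],[0,0,0],[0,0,0],[0,0,0]]' --claw '[0.2,0.3,0.4,1,1]'

```text
t: 2.75
eef_pos: [462.3, 89.4, 31.6]
tcp_rot: [3.141, -0.002, 0.375]
ft_force: [0.1, 1.0, 0.1]
opening: 0.702
grip_force: 0.0
```

arm_command --delta_pos '[[0,0,0],[0,0,0],[0,0,0],[0,0,0],[0,0,0]]' --delta_rot '[[0,0,0],[0,0,0],[0,0,0],[0,0,0],[0,0,0]]' --claw '[1,1,1,1,1]'

```text
t: 3.17
eef_pos: [462.1, 89.4, 31.2]
tcp_rot: [3.141, -0.001, 0.375]
ft_force: [-0.5, -0.2, 6.9]
opening: 0.608
grip_force: 30.0
```

arm_command --delta_pos '[[0,0,0.03],[0,0,0.12],[0,0,0.24],[0,0,0.36],[0,0,0.4]]' --delta_rot '[[0,0,0],[0,0,0],[0,0,0],[0,0,0],[0,0,0]]' --claw '[1,1,1,1,1]'

```text
t: 3.58
eef_pos: [462.7, 89.5, 134.4]
tcp_rot: [3.14, -0.004, 0.375]
ft_force: [0.8, 0.9, -2.0]
opening: 0.606
grip_force: 30.0
```

arm_command --delta_pos '[[-0.02,0.05,0],[-0.06,0.16,0],[-0.1,0.275,0],[-0.14,0.39,0],[-0.18,0.5,0]]' --delta_rot '[[0,0,0],[0,0,0],[0,0,0],[0,0,0],[0,0,0]]' --claw '[1,1,1,1,1]'

```text
t: 4.0
eef_pos: [415.9, 215.5, 131.1]
tcp_rot: [3.142, 0.0, 0.374]
ft_force: [0.8, 0.0, -1.9]
opening: 0.605
grip_force: 30.0
```

arm_command --delta_pos '[[-0.04,0.11,0],[-0.08,0.22,0],[-0.108,0.3,0],[-0.116,0.32,0],[-0.116,0.32,0]]' --delta_rot '[[0,0,0],[0,0,0],[0,0,0],[0,0,0],[0,0,0]]' --claw '[1,1,1,1,1]'

```text
t: 4.42
eef_pos: [387.1, 295.3, 130.9]
tcp_rot: [3.141, 0.0, 0.377]
ft_force: [1.0, -1.2, -1.7]
opening: 0.603
grip_force: 30.0
```

```bash
python3 - <<'E'
from h import *
im=read_camera("side");cv2.imwrite('pics/s1.png',cv2.resize(im[100:384,100:400],None,fx=2,fy=2)[...,::-1])
s=state();print(s['eef_pos'],s['opening'],s['grip_force'])
E
```

```text
[387.48803098 294.35844121 130.79246409] 0.6058190126020319 29.99939203262329
```

View pics/s1.png

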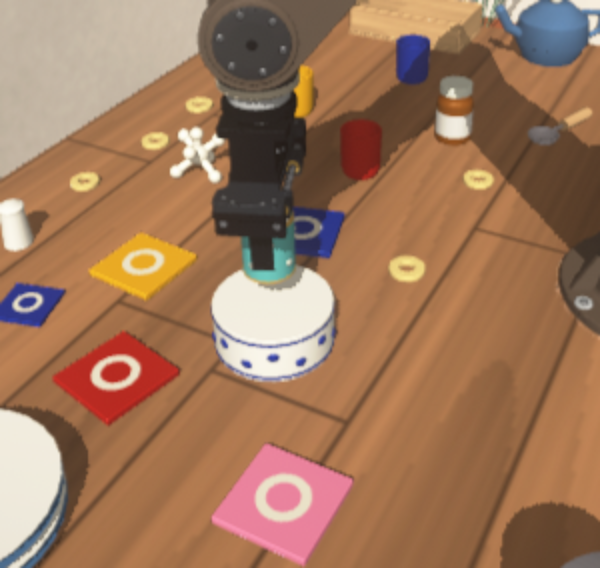

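The side view shows the candle held at crop (268,265), above the tin top at (272,300), so I'm lowering it 50 mm.

arm_command --delta_pos '[[0,0,-0.06],[0,0,-0.12],[0,0,-0.17],[0,0,-0.19],[0,0,-0.194]]' --delta_rot '[[0,0,0],[0,0,0],[0,0,0],[0,0,0],[0,0,0]]' --claw '[1,1,1,1,1]'

```text
t: 4.88
eef_pos: [387.9, 293.2, 81.5]
tcp_rot: [3.141, 0.002, 0.373]
ft_force: [0.1, 0.6, -2.1]
opening: 0.605
grip_force: 30.0
```

arm_command --delta_pos '[[0,0,-0.002],[0,0,-0.004],[0,0,-0.006],[0,0,-0.006],[0,0,-0.006]]' --delta_rot '[[0,0,0],[0,0,0],[0,0,0],[0,0,0],[0,0,0]]' --claw '[1,1,1,1,1]'

```text
t: 5.3
eef_pos: [388.2, 294.4, 81.3]
tcp_rot: [3.141, -0.001, 0.375]
ft_force: [0.8, -3.6, 3.5]
opening: 0.606
grip_force: 30.0
```

arm_command --delta_pos '[[0,0,0],[0,0,0],[0,0,0],[0,0,0],[0,0,0]]' --delta_rot '[[0,0,0],[0,0,0],[0,0,0],[0,0,0],[0,0,0]]' --claw '[0.38,0.36,0.3,0.15,0]'

```text
t: 5.72
eef_pos: [387.8, 294.5, 80.6]
tcp_rot: [3.142, 0.0, 0.375]
ft_force: [0.1, 0.7, -0.1]
opening: 0.788
grip_force: 0.0
```

arm_command --delta_pos '[[0,0,0],[0,0,0.04],[0,0,0.14],[0,0,0.28],[0,0,0.4]]' --delta_rot '[[0,0,0],[0,0,0],[0,0,0],[0,0,0],[0,0,0]]' --claw '[0,0,0,0,0]'

```text
t: 6.13
eef_pos: [387.6, 294.3, 182.0]
tcp_rot: [3.141, 0.001, 0.375]
ft_force: [0.7, -0.4, 0.4]
opening: 1.001
grip_force: 0.0
```

arm_command --delta_pos '[[0.03,-0.06,0],[0.1,-0.2,0],[0.19,-0.36,0],[0.28,-0.53,0],[0.368,-0.696,0]]' --delta_rot '[[0,0,0],[0,0,0],[0,0,0],[0,0,0],[0,0,0]]' --claw '[0,0,0,0,0]'

```text
t: 6.55
eef_pos: [472.8, 132.8, 180.8]
tcp_rot: [3.141, -0.0, 0.376]
ft_force: [0.8, 0.4, -0.2]
opening: 1.001
grip_force: 0.0
```

arm_command --delta_pos '[[0.016,-0.16,0],[0.032,-0.32,0],[0.048,-0.48,0],[0.064,-0.64,0],[0.08,-0.8,0]]' --delta_rot '[[0,0,0],[0,0,0],[0,0,0],[0,0,0],[0,0,0]]' --claw '[0,0,0,0,0]'

```text
t: 6.97
eef_pos: [492.1, -67.5, 180.7]
tcp_rot: [3.141, -0.0, 0.375]
ft_force: [0.8, 0.7, 0.4]
opening: 1.003
grip_force: 0.0
```

arm_command --delta_pos '[[0.008,-0.16,0],[0.016,-0.32,0],[0.024,-0.48,0],[0.032,-0.64,0],[0.04,-0.8,0]]' --delta_rot '[[0,0,0],[0,0,0],[0,0,0],[0,0,0],[0,0,0]]' --claw '[0,0,0,0,0]'

```text
t: 7.38
eef_pos: [502.0, -267.6, 180.6]
tcp_rot: [-3.142, 0.0, 0.375]
ft_force: [1.2, 0.3, -0.7]
opening: 0.999
grip_force: 0.0
```

arm_command --delta_pos '[[0.011,-0.15,-0.045],[0.022,-0.3,-0.09],[0.033,-0.45,-0.135],[0.044,-0.6,-0.18],[0.048,-0.66,-0.2]]' --delta_rot '[[0,0,0],[0,0,0],[0,0,0],[0,0,0],[0,0,0]]' --claw '[0,0,0,0,0]'

```text
t: 7.8
eef_pos: [513.6, -434.4, 128.7]
tcp_rot: [-3.141, 0.001, 0.373]
ft_force: [0.5, -0.2, -0.5]
opening: 1.003
grip_force: 0.0
```

```bash
cat > look.py <<'E'
from h import *
import sys
ims={n:read_camera(n) for n in("top","side")}
for n in ims:
    for c in('blue','yellow','red','white','turq'):
        for p,a,k in blobs(ims[n],c):
            P=[plane(n,p,z)[:2].round(0).tolist() for z in (10,38,48,60)]
            if 330<P[0][0]<720 and -500<P[0][1]<480: print(n,c,p.round(1),int(a),P)
a=ims['top'][100:260,120:400];b=ims['side'][100:330,60:350]
a=cv2.resize(a,(400,229),interpolation=cv2.INTER_CUBIC);b=cv2.resize(b,(400,317),interpolation=cv2.INTER_CUBIC)
cv2.imwrite(sys.argv[1],np.hstack([cv2.copyMakeBorder(a,0,88,0,0,0),b])[...,::-1])
s=state();print(s['t'],s['eef_pos'],s['opening'])
E
python3 look.py pics/l1.png
```

```text
top blue [242.5 201.2] 543 [[464.0, 86.0], [462.0, 85.0], [462.0, 85.0], [461.0, 84.0]]
top blue [168.6 142.3] 212 [[692.0, 375.0], [686.0, 369.0], [684.0, 367.0], [682.0, 364.0]]
top yellow [200.9 162.9] 723 [[611.0, 249.0], [607.0, 244.0], [606.0, 243.0], [604.0, 241.0]]
top yellow [326.2 151.4] 283 [[658.0, -236.0], [653.0, -232.0], [651.0, -230.0], [649.0, -228.0]]
top white [186.5 220.4] 1131 [[389.0, 300.0], [389.0, 295.0], [389.0, 294.0], [389.0, 291.0]]
top white [242.4 201.2] 179 [[463.0, 87.0], [462.0, 86.0], [461.0, 85.0], [461.0, 85.0]]
top white [154.1 187.7] 130 [[514.0, 428.0], [512.0, 420.0], [511.0, 418.0], [510.0, 415.0]]
top white [200.8 162.5] 124 [[613.0, 249.0], [608.0, 245.0], [607.0, 243.0], [605.0, 241.0]]
top white [168.3 142.1] 81 [[692.0, 377.0], [687.0, 370.0], [685.0, 368.0], [683.0, 365.0]]
top white [259.3 144.3] 292 [[685.0, 23.0], [679.0, 23.0], [677.0, 23.0], [675.0, 23.0]]
side blue [113.3 252.1] 462 [[683.0, 383.0], [654.0, 406.0], [644.0, 414.0], [632.0, 424.0]]
side blue [252.1 214.5] 685 [[455.0, 90.0], [436.0, 125.0], [429.0, 137.0], [420.0, 1
[... 600 characters left out ...]
0.7] 106 [[686.0, 379.0], [657.0, 402.0], [647.0, 410.0], [635.0, 420.0]]
side white [236.  260.7] 2938 [[398.0, 275.0], [381.0, 302.0], [374.0, 312.0], [367.0, 323.0]]
side white [171.1 230.5] 161 [[610.0, 249.0], [584.0, 277.0], [575.0, 287.0], [564.0, 299.0]]
side white [234.1 225.8] 286 [[473.0, 157.0], [453.0, 189.0], [445.0, 200.0], [437.0, 214.0]]
side white [250.7 213.5] 175 [[461.0, 87.0], [441.0, 122.0], [434.0, 135.0], [426.0, 150.0]]
side white [198.7 177.2] 579 [[703.0, -14.0], [674.0, 25.0], [663.0, 39.0], [650.0, 56.0]]
side turq [234.7 243.6] 567 [[434.0, 221.0], [415.0, 250.0], [408.0, 261.0], [400.0, 273.0]]
7.9 [ 513.51837766 -432.39409837  128.83716876] 0.9998518148552374
```

View pics/l1.png

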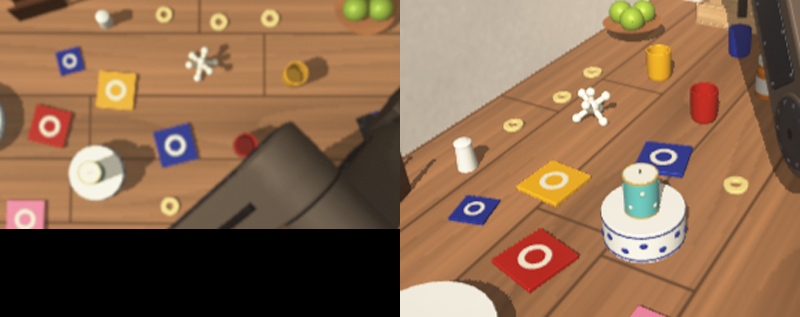

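The candle stands centred on the tin (top view 187,220). The blue tile's ring, now clear, is at (462,87). The arm fell about (8.5,-12.6) mm short of the blue cup, so I'll correct that and descend.

arm_command --delta_pos '[[0.034,-0.05,0],[0.034,-0.05,-0.04],[0.034,-0.05,-0.16],[0.034,-0.05,-0.28],[0.034,-0.05,-0.37]]' --delta_rot '[[0,0,0],[0,0,0],[0,0,0],[0,0,0],[0,0,0]]' --claw '[0,0,0,0,0]'

```text
t: 8.32
eef_pos: [522.4, -440.7, 36.2]
tcp_rot: [-3.14, 0.001, 0.376]
ft_force: [-0.0, 0.3, -0.5]
opening: 1.0
grip_force: 0.0
```

arm_command --delta_pos '[[0,0,-0.03],[0,0,-0.04],[0,0,-0.04],[0,0,-0.04],[0,0,-0.04]]' --delta_rot '[[0,0,0],[0,0,0],[0,0,0],[0,0,0],[0,0,0]]' --claw '[0,0.1,0.2,0.3,0.4]'

```text
t: 8.73
eef_pos: [523.4, -443.3, 29.8]
tcp_rot: [3.139, -0.001, 0.375]
ft_force: [-0.6, 0.2, 0.4]
opening: 0.774
grip_force: 0.0
```

arm_command --delta_pos '[[0,0,0],[0,0,0],[0,0,0],[0,0,0],[0,0,0]]' --delta_rot '[[0,0,0],[0,0,0],[0,0,0],[0,0,0],[0,0,0]]' --claw '[1,1,1,1,1]'

```text
t: 9.15
eef_pos: [523.0, -443.1, 29.1]
tcp_rot: [3.141, -0.0, 0.375]
ft_force: [-0.9, 2.8, 6.3]
opening: 0.636
grip_force: 30.0
```

arm_command --delta_pos '[[0,0,0],[0,0,0],[0,0,0],[0,0,0],[0,0,0]]' --delta_rot '[[0,0,0],[0,0,0],[0,0,0],[0,0,0],[0,0,0]]' --claw '[1,1,1,1,1]'

```text
t: 9.57
eef_pos: [523.0, -443.1, 29.1]
tcp_rot: [3.141, -0.0, 0.375]
ft_force: [-2.0, 2.6, 6.8]
opening: 0.639
grip_force: 30.0
```

arm_command --delta_pos '[[0,0,0.03],[0,0,0.12],[0,0,0.24],[0,0,0.36],[0,0,0.44]]' --delta_rot '[[0,0,0],[0,0,0],[0,0,0],[0,0,0],[0,0,0]]' --claw '[1,1,1,1,1]'

```text
t: 9.98
eef_pos: [523.2, -443.5, 141.4]
tcp_rot: [3.139, -0.001, 0.375]
ft_force: [0.9, -0.5, -1.9]
opening: 0.634
grip_force: 30.0
```

arm_command --delta_pos '[[-0.01,0.1,0],[-0.025,0.25,0],[-0.04,0.4,0],[-0.055,0.55,0],[-0.07,0.7,0]]' --delta_rot '[[0,0,0],[0,0,0],[0,0,0],[0,0,0],[0,0,0]]' --claw '[1,1,1,1,1]'

```text
t: 10.4
eef_pos: [504.8, -266.6, 138.6]
tcp_rot: [3.141, -0.0, 0.374]
ft_force: [0.9, -0.5, -0.9]
opening: 0.636
grip_force: 30.0
```

arm_command --delta_pos '[[-0.017,0.15,0],[-0.034,0.3,0],[-0.05,0.45,0],[-0.067,0.6,0],[-0.084,0.75,0]]' --delta_rot '[[0,0,0],[0,0,0],[0,0,0],[0,0,0],[0,0,0]]' --claw '[1,1,1,1,1]'

```text
t: 10.82
eef_pos: [483.9, -79.0, 138.7]
tcp_rot: [3.141, -0.001, 0.374]
ft_force: [0.7, -0.1, -1.2]
opening: 0.639
grip_force: 30.0
```

arm_command --delta_pos '[[-0.018,0.15,0],[-0.036,0.3,0],[-0.054,0.45,0],[-0.072,0.58,0],[-0.088,0.66,0]]' --delta_rot '[[0,0,0],[0,0,0],[0,0,0],[0,0,0],[0,0,0]]' --claw '[1,1,1,1,1]'

```text
t: 11.23
eef_pos: [461.8, 87.0, 138.7]
tcp_rot: [3.141, -0.001, 0.376]
ft_force: [0.7, -0.1, -1.9]
opening: 0.639
grip_force: 30.0
```

arm_command --delta_pos '[[0,0,0],[0,0,0],[0,0,0],[0,0,0],[0,0,0]]' --delta_rot '[[0,0,0],[0,0,0],[0,0,0],[0,0,0],[0,0,0]]' --claw '[1,1,1,1,1]'

```text
t: 11.65
eef_pos: [462.6, 83.6, 138.2]
tcp_rot: [3.141, -0.0, 0.373]
ft_force: [0.4, 0.1, -2.0]
opening: 0.644
grip_force: 30.0
```

```bash
python3 - <<'E'
from h import *
im=read_camera("side");cv2.imwrite('pics/s2.png',cv2.resize(im[60:330,120:400],None,fx=2,fy=2)[...,::-1])
for p,a,k in blobs(im,'blue'): print(p,a,cv2.boundingRect(k))
s=state();e=s['eef_pos'];print(e,s['opening']);print(pix("side",[e[0],e[1],e[2]-29+38]))
E
```

```text
[113.32899964 252.05886602] 461.5 (95, 242, 37, 21)
[252.03355057 214.5249819 ] 690.5 (232, 203, 40, 25)
[251.78515186 173.21559805] 444.5 (240, 156, 22, 31)
[462.59475433  83.61604607 138.17974497] 0.6424728232704875
[249.53941375 169.19681377]
```

View pics/s2.png

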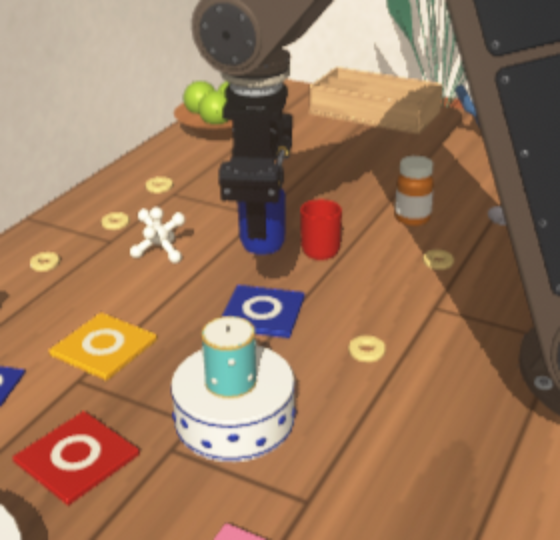

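The blue cup is held upright at crop (262,220), above its tile at (263,307). I'm checking the cup's offset in the hand from its lower rows.

```bash
python3 - <<'E'
from h import *
im=read_camera("side");m=mask(im,'blue')
for v in range(170,189):
    u=np.flatnonzero(m[v,225:280])+225
    print(v,u.min() if len(u) else 0,u.max() if len(u) else 0,end='; ')
e=state()['eef_pos']
for dz in(0,12,38):print(dz,pix("side",[e[0],e[1],e[2]-29+dz]))
for P in([462,87,10],[462.6,83.6,10]):print(pix("side",P))
E
```

```text
170 241 261; 171 240 261; 172 240 261; 173 241 261; 174 241 261; 175 241 261; 176 241 261; 177 241 261; 178 241 261; 179 241 261; 180 241 260; 181 242 260; 182 242 260; 183 243 259; 184 243 258; 185 245 256; 186 248 252; 187 0 0; 188 0 0; 0 [249.92635723 181.78536262]
12 [249.80415672 177.86435024]
38 [249.53481243 169.22197794]
[250.49051108 213.30721942]
[250.89363345 212.61965198]
```

arm_command --delta_pos '[[0.007,0.019,-0.06],[0.007,0.019,-0.16],[0.007,0.019,-0.27],[0.007,0.019,-0.35],[0.007,0.019,-0.385]]' --delta_rot '[[0,0,0],[0,0,0],[0,0,0],[0,0,0],[0,0,0]]' --claw '[1,1,1,1,1]'

```text
t: 12.17
eef_pos: [463.3, 88.7, 39.8]
tcp_rot: [-3.141, 0.003, 0.374]
ft_force: [-0.7, -0.2, -1.2]
opening: 0.64
grip_force: 30.0
```

arm_command --delta_pos '[[0,0,-0.004],[0,0,-0.008],[0,0,-0.01],[0,0,-0.01],[0,0,-0.01]]' --delta_rot '[[0,0,0],[0,0,0],[0,0,0],[0,0,0],[0,0,0]]' --claw '[1,1,1,1,1]'

```text
t: 12.58
eef_pos: [464.5, 89.2, 40.3]
tcp_rot: [3.141, -0.002, 0.375]
ft_force: [-0.6, -0.5, -1.4]
opening: 0.638
grip_force: 30.0
```

arm_command --delta_pos '[[0,-0.003,-0.003],[0,-0.003,-0.005],[0,-0.003,-0.006],[0,-0.003,-0.006],[0,-0.003,-0.006]]' --delta_rot '[[0,0,0],[0,0,0],[0,0,0],[0,0,0],[0,0,0]]' --claw '[1,1,1,1,1]'

```text
t: 13.0
eef_pos: [464.4, 88.5, 38.7]
tcp_rot: [3.141, -0.001, 0.375]
ft_force: [-1.0, 0.6, 9.8]
opening: 0.638
grip_force: 30.0
```

arm_command --delta_pos '[[0,0,0],[0,0,0],[0,0,0],[0,0,0],[0,0,0]]' --delta_rot '[[0,0,0],[0,0,0],[0,0,0],[0,0,0],[0,0,0]]' --claw '[0.36,0.34,0.28,0.15,0]'

```text
t: 13.42
eef_pos: [464.1, 88.4, 37.9]
tcp_rot: [3.141, -0.0, 0.375]
ft_force: [0.3, -0.4, 0.2]
opening: 0.808
grip_force: 0.0
```

arm_command --delta_pos '[[0,0,0],[0,0,0.04],[0,0,0.14],[0,0,0.28],[0,0,0.4]]' --delta_rot '[[0,0,0],[0,0,0],[0,0,0],[0,0,0],[0,0,0]]' --claw '[0,0,0,0,0]'

```text
t: 13.83
eef_pos: [463.8, 88.5, 139.2]
tcp_rot: [-3.141, 0.001, 0.375]
ft_force: [-0.5, 0.0, -0.8]
opening: 0.998
grip_force: 0.0
```

arm_command --delta_pos '[[0.06,-0.1,0],[0.138,-0.235,0],[0.216,-0.37,0],[0.294,-0.505,0],[0.372,-0.64,0]]' --delta_rot '[[0,0,0],[0,0,0],[0,0,0],[0,0,0],[0,0,0]]' --claw '[0,0,0,0,0]'

```text
t: 14.25
eef_pos: [557.7, -73.3, 138.0]
tcp_rot: [3.141, -0.0, 0.375]
ft_force: [0.1, 0.4, 0.1]
opening: 1.003
grip_force: 0.0
```

arm_command --delta_pos '[[0.08,-0.135,0],[0.16,-0.27,0],[0.24,-0.41,0],[0.32,-0.55,0],[0.374,-0.64,0]]' --delta_rot '[[0,0,0],[0,0,0],[0,0,0],[0,0,0],[0,0,0]]' --claw '[0,0,0,0,0]'

```text
t: 14.67
eef_pos: [651.6, -234.9, 137.5]
tcp_rot: [3.141, -0.0, 0.373]
ft_force: [1.3, 0.4, -0.2]
opening: 1.0
grip_force: 0.0
```

arm_command --delta_pos '[[0,0,0],[0,0,0],[0,0,0],[0,0,0],[0,0,0]]' --delta_rot '[[0,0,0],[0,0,0],[0,0,0],[0,0,0],[0,0,0]]' --claw '[0,0,0,0,0]'

```text
t: 15.08
eef_pos: [650.4, -230.4, 138.2]
tcp_rot: [-3.142, 0.0, 0.376]
ft_force: [0.5, 0.7, -0.6]
opening: 1.004
grip_force: 0.0
```

```bash
python3 look.py pics/l2.png | grep -E "blue|yellow|red|^1"
```

```text
top blue [168.6 142.3] 210 [[691.0, 375.0], [686.0, 369.0], [684.0, 367.0], [682.0, 364.0]]
top yellow [200.8 162.9] 725 [[611.0, 249.0], [607.0, 245.0], [606.0, 243.0], [604.0, 241.0]]
side blue [113.3 252.1] 461 [[683.0, 383.0], [654.0, 406.0], [644.0, 414.0], [632.0, 424.0]]
side blue [251.7 207.3] 1165 [[473.0, 60.0], [453.0, 96.0], [445.0, 109.0], [437.0, 124.0]]
side yellow [171.1 232.6] 1072 [[604.0, 256.0], [579.0, 284.0], [570.0, 294.0], [559.0, 306.0]]
side yellow [247.2 145.1] 447 [[678.0, -281.0], [649.0, -231.0], [639.0, -214.0], [626.0, -192.0]]
side red [157.6 288.1] 1489 [[507.0, 431.0], [485.0, 452.0], [477.0, 460.0], [468.0, 469.0]]
side red [280. 174.] 473 [[483.0, -145.0], [462.0, -101.0], [455.0, -85.0], [446.0, -66.0]]
15.1833 [ 650.55034267 -230.70941283  138.28720634] 0.9979096945181444
```

View pics/l2.png

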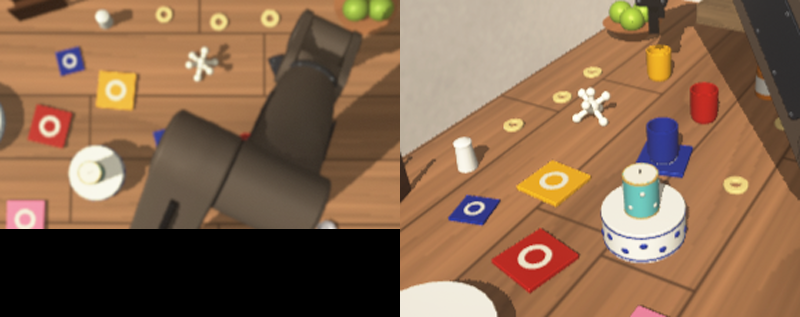

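The blue cup stands on its tile at crop (662,142). The gripper is over the yellow cup at (658,63), so I'm descending.

arm_command --delta_pos '[[0,0,-0.08],[0,0,-0.2],[0,0,-0.32],[0,0,-0.41],[0,0,-0.436]]' --delta_rot '[[0,0,0],[0,0,0],[0,0,0],[0,0,0],[0,0,0]]' --claw '[0,0,0,0,0]'

```text
t: 15.6
eef_pos: [649.0, -230.4, 25.4]
tcp_rot: [-3.138, 0.003, 0.375]
ft_force: [-0.8, 0.1, -0.0]
opening: 1.003
grip_force: 0.0
```

arm_command --delta_pos '[[0,0,0],[0,0,0],[0,0,0],[0,0,0],[0,0,0]]' --delta_rot '[[0,0,0],[0,0,0],[0,0,0],[0,0,0],[0,0,0]]' --claw '[0.1,0.2,0.3,0.4,1]'

```text
t: 16.02
eef_pos: [651.1, -231.7, 30.4]
tcp_rot: [3.14, -0.001, 0.375]
ft_force: [0.7, 1.9, 0.3]
opening: 0.707
grip_force: 0.7
```

arm_command --delta_pos '[[0,0,0],[0,0,0],[0,0,0],[0,0,0],[0,0,0]]' --delta_rot '[[0,0,0],[0,0,0],[0,0,0],[0,0,0],[0,0,0]]' --claw '[1,1,1,1,1]'

```text
t: 16.43
eef_pos: [650.9, -231.4, 30.0]
tcp_rot: [3.141, -0.001, 0.375]
ft_force: [-1.6, 3.2, 7.5]
opening: 0.649
grip_force: 30.0
```

arm_command --delta_pos '[[0,0,0.03],[0,0,0.12],[0,0,0.24],[0,0,0.36],[0,0,0.44]]' --delta_rot '[[0,0,0],[0,0,0],[0,0,0],[0,0,0],[0,0,0]]' --claw '[1,1,1,1,1]'

```text
t: 16.85
eef_pos: [651.1, -231.9, 142.1]
tcp_rot: [3.139, -0.002, 0.375]
ft_force: [-0.3, -1.2, -0.6]
opening: 0.651
grip_force: 30.0
```

arm_command --delta_pos '[[-0.03,0.1,0],[-0.07,0.26,0],[-0.11,0.42,0],[-0.16,0.59,0],[-0.2,0.75,0]]' --delta_rot '[[0,0,0],[0,0,0],[0,0,0],[0,0,0],[0,0,0]]' --claw '[1,1,1,1,1]'

```text
t: 17.27
eef_pos: [600.1, -44.8, 139.3]
tcp_rot: [3.141, -0.0, 0.374]
ft_force: [0.8, 0.2, -1.9]
opening: 0.649
grip_force: 30.0
```

arm_command --delta_pos '[[0,0.155,0],[0,0.31,0],[0,0.465,0],[0,0.62,0],[0,0.77,0]]' --delta_rot '[[0,0,0],[0,0,0],[0,0,0],[0,0,0],[0,0,0]]' --claw '[1,1,1,1,1]'

```text
t: 17.68
eef_pos: [600.9, 148.3, 139.5]
tcp_rot: [3.141, -0.0, 0.375]
ft_force: [0.9, 0.6, -1.7]
opening: 0.648
grip_force: 30.0
```

arm_command --delta_pos '[[0.01,0.13,0],[0.02,0.26,0],[0.04,0.36,0],[0.04,0.4,0],[0.04,0.4,0]]' --delta_rot '[[0,0,0],[0,0,0],[0,0,0],[0,0,0],[0,0,0]]' --claw '[1,1,1,1,1]'

```text
t: 18.1
eef_pos: [610.8, 248.3, 138.9]
tcp_rot: [3.142, -0.0, 0.377]
ft_force: [-0.5, -0.8, -0.5]
opening: 0.645
grip_force: 30.0
```

arm_command --delta_pos '[[0,0,0],[0,0,0],[0,0,0],[0,0,0],[0,0,0]]' --delta_rot '[[0,0,0],[0,0,0],[0,0,0],[0,0,0],[0,0,0]]' --claw '[1,1,1,1,1]'

```text
t: 18.52
eef_pos: [611.3, 245.4, 139.1]
tcp_rot: [3.141, -0.0, 0.374]
ft_force: [-0.4, -0.1, -1.6]
opening: 0.644
grip_force: 30.0
```

```bash
cat > held.py <<'E'
from h import *
import sys
c,tz=sys.argv[1],float(sys.argv[2])
im=read_camera("side");m=mask(im,c)
e=state()['eef_pos'];print(e,state()['opening'])
p=[pix("side",[e[0],e[1],e[2]-tz+d]) for d in(0,20)];print(p)
u0=int(p[0][0])
for v in range(int(p[1][1]),int(p[0][1])+8):
    u=np.flatnonzero(m[v,u0-25:u0+25])+u0-25
    if len(u):print(v,u.min(),u.max(),end='; ')
E
python3 held.py yellow 29.8
```

```text
[611.29524916 245.61384296 139.03843236] 0.6470149165412122
[array([166.68113467, 197.96037812]), array([165.67205837, 191.18862857])]
191 154 179; 192 154 179; 193 155 179; 194 155 179; 195 155 179; 196 155 178; 197 155 178; 198 156 178; 199 156 177; 200 157 177; 201 158 176; 202 158 174; 203 160 172; 204 163 168;
```

arm_command --delta_pos '[[0.002,0.014,-0.06],[0.002,0.014,-0.16],[0.002,0.014,-0.27],[0.002,0.014,-0.35],[0.002,0.014,-0.385]]' --delta_rot '[[0,0,0],[0,0,0],[0,0,0],[0,0,0],[0,0,0]]' --claw '[1,1,1,1,1]'

```text
t: 18.98
eef_pos: [610.5, 249.2, 39.9]
tcp_rot: [-3.141, 0.004, 0.374]
ft_force: [-2.1, 2.0, 12.9]
opening: 0.648
grip_force: 29.9
```

arm_command --delta_pos '[[0,0,-0.004],[0,0,-0.008],[0,0,-0.01],[0,0,-0.01],[0,0,-0.01]]' --delta_rot '[[0,0,0],[0,0,0],[0,0,0],[0,0,0],[0,0,0]]' --claw '[1,1,1,1,1]'

```text
t: 19.4
eef_pos: [612.0, 249.8, 41.0]
tcp_rot: [3.141, -0.001, 0.375]
ft_force: [0.4, 0.2, -2.1]
opening: 0.649
grip_force: 30.0
```

arm_command --delta_pos '[[0,0,-0.002],[0,0,-0.004],[0,0,-0.004],[0,0,-0.004],[0,0,-0.004]]' --delta_rot '[[0,0,0],[0,0,0],[0,0,0],[0,0,0],[0,0,0]]' --claw '[1,1,1,1,1]'

```text
t: 19.82
eef_pos: [611.8, 249.8, 39.4]
tcp_rot: [3.141, -0.0, 0.375]
ft_force: [1.2, -0.8, 0.6]
opening: 0.647
grip_force: 30.0
```

arm_command --delta_pos '[[0,0,-0.002],[0,0,-0.003],[0,0,-0.003],[0,0,-0.003],[0,0,-0.003]]' --delta_rot '[[0,0,0],[0,0,0],[0,0,0],[0,0,0],[0,0,0]]' --claw '[1,1,1,1,1]'

```text
t: 20.23
eef_pos: [611.9, 249.9, 39.4]
tcp_rot: [3.141, -0.001, 0.375]
ft_force: [-2.2, -1.3, 8.2]
opening: 0.645
grip_force: 30.0
```

arm_command --delta_pos '[[0,0,0],[0,0,0],[0,0,0],[0,0,0],[0,0,0]]' --delta_rot '[[0,0,0],[0,0,0],[0,0,0],[0,0,0],[0,0,0]]' --claw '[0.36,0.34,0.28,0.15,0]'

```text
t: 20.65
eef_pos: [611.6, 249.8, 38.3]
tcp_rot: [3.142, 0.0, 0.375]
ft_force: [-0.2, 0.2, -0.0]
opening: 0.805
grip_force: 0.0
```

arm_command --delta_pos '[[0,0,0],[0,0,0.04],[0,0,0.14],[0,0,0.28],[0,0,0.4]]' --delta_rot '[[0,0,0],[0,0,0],[0,0,0],[0,0,0],[0,0,0]]' --claw '[0,0,0,0,0]'

```text
t: 21.07
eef_pos: [611.6, 249.8, 140.5]
tcp_rot: [3.142, 0.0, 0.375]
ft_force: [1.3, 0.8, -0.1]
opening: 1.002
grip_force: 0.0
```

arm_command --delta_pos '[[-0.05,-0.11,0],[-0.11,-0.26,0],[-0.175,-0.41,0],[-0.24,-0.56,0],[-0.3,-0.7,0]]' --delta_rot '[[0,0,0],[0,0,0],[0,0,0],[0,0,0],[0,0,0]]' --claw '[0,0,0,0,0]'

```text
t: 21.48
eef_pos: [535.5, 73.4, 139.2]
tcp_rot: [3.141, -0.001, 0.375]
ft_force: [1.1, 0.7, 0.1]
opening: 0.995
grip_force: 0.0
```

arm_command --delta_pos '[[-0.06,-0.15,0],[-0.12,-0.3,0],[-0.18,-0.45,0],[-0.24,-0.6,0],[-0.296,-0.7,0]]' --delta_rot '[[0,0,0],[0,0,0],[0,0,0],[0,0,0],[0,0,0]]' --claw '[0,0,0,0,0]'

```text
t: 21.9
eef_pos: [461.8, -102.7, 139.2]
tcp_rot: [3.141, -0.001, 0.374]
ft_force: [1.2, -1.0, -0.5]
opening: 0.998
grip_force: 0.0
```

arm_command --delta_pos '[[0,0,0],[0,0,0],[0,0,0],[0,0,0],[0,0,0]]' --delta_rot '[[0,0,0],[0,0,0],[0,0,0],[0,0,0],[0,0,0]]' --claw '[0,0,0,0,0]'

```text
t: 22.32
eef_pos: [463.1, -99.2, 138.5]
tcp_rot: [3.141, -0.0, 0.376]
ft_force: [-0.9, 0.2, 0.0]
opening: 1.001
grip_force: 0.0
```

```bash
python3 look.py pics/l3.png | grep -E "blue|yellow|red|^2"
```

```text
top blue [242.4 201.2] 541 [[463.0, 87.0], [462.0, 85.0], [461.0, 85.0], [461.0, 84.0]]
top blue [168.6 142.3] 212 [[692.0, 375.0], [686.0, 369.0], [684.0, 367.0], [682.0, 364.0]]
top yellow [200.8 162.9] 721 [[611.0, 249.0], [607.0, 245.0], [606.0, 243.0], [604.0, 242.0]]
side blue [113.3 252.1] 461 [[683.0, 383.0], [654.0, 406.0], [644.0, 414.0], [632.0, 424.0]]
side blue [251.7 207.3] 1169 [[473.0, 60.0], [453.0, 96.0], [446.0, 108.0], [437.0, 124.0]]
side yellow [170.1 225.3] 1740 [[627.0, 231.0], [600.0, 260.0], [591.0, 271.0], [579.0, 283.0]]
side red [157.6 288.1] 1489 [[507.0, 431.0], [485.0, 453.0], [477.0, 460.0], [468.0, 469.0]]
side red [280. 174.] 470 [[483.0, -145.0], [462.0, -101.0], [455.0, -85.0], [446.0, -66.0]]
22.4167 [462.9511397  -99.34219017 138.40329882] 1.0011937815196954
```

View pics/l3.png

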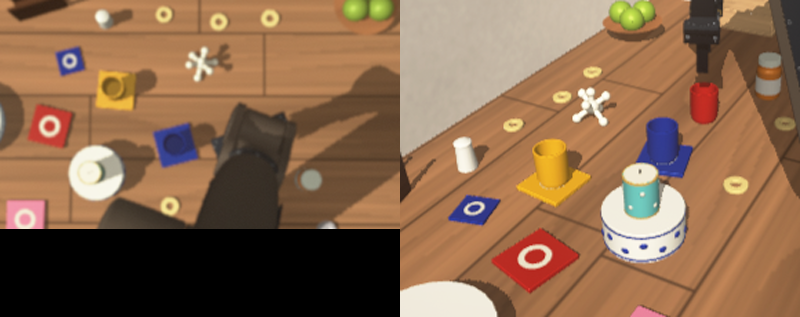

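Blue and yellow stand on their tiles. Now the red cup.

arm_command --delta_pos '[[0,-0.006,-0.08],[0,-0.006,-0.2],[0,-0.006,-0.32],[0,-0.006,-0.41],[0,-0.006,-0.436]]' --delta_rot '[[0,0,0],[0,0,0],[0,0,0],[0,0,0],[0,0,0]]' --claw '[0,0,0,0,0]'

```text
t: 22.83
eef_pos: [461.6, -100.8, 26.7]
tcp_rot: [-3.139, 0.003, 0.376]
ft_force: [-0.8, -0.5, -0.0]
opening: 1.0
grip_force: 0.0
```

arm_command --delta_pos '[[0,0,0],[0,0,0],[0,0,0],[0,0,0],[0,0,0]]' --delta_rot '[[0,0,0],[0,0,0],[0,0,0],[0,0,0],[0,0,0]]' --claw '[0.1,0.2,0.3,0.4,1]'

```text
t: 23.25
eef_pos: [463.1, -101.7, 30.5]
tcp_rot: [3.14, -0.001, 0.375]
ft_force: [0.0, 1.2, 2.4]
opening: 0.705
grip_force: 1.1
```

arm_command --delta_pos '[[0,0,0],[0,0,0],[0,0,0],[0,0,0],[0,0,0]]' --delta_rot '[[0,0,0],[0,0,0],[0,0,0],[0,0,0],[0,0,0]]' --claw '[1,1,1,1,1]'

```text
t: 23.67
eef_pos: [462.8, -101.6, 30.1]
tcp_rot: [3.141, -0.001, 0.375]
ft_force: [-1.1, 2.6, 8.8]
opening: 0.629
grip_force: 30.0
```

arm_command --delta_pos '[[0,0,0.03],[0,0,0.12],[0,0,0.24],[0,0,0.36],[0,0,0.44]]' --delta_rot '[[0,0,0],[0,0,0],[0,0,0],[0,0,0],[0,0,0]]' --claw '[1,1,1,1,1]'

```text
t: 24.08
eef_pos: [462.9, -101.8, 142.2]
tcp_rot: [3.14, -0.001, 0.375]
ft_force: [-0.7, 0.6, -1.0]
opening: 0.633
grip_force: 30.0
```

arm_command --delta_pos '[[0.06,0.1,0],[0.13,0.24,0],[0.2,0.38,0],[0.28,0.52,0],[0.36,0.66,0]]' --delta_rot '[[0,0,0],[0,0,0],[0,0,0],[0,0,0],[0,0,0]]' --claw '[1,1,1,1,1]'

```text
t: 24.5
eef_pos: [553.1, 65.1, 140.1]
tcp_rot: [3.141, -0.0, 0.374]
ft_force: [1.1, -0.4, -3.1]
opening: 0.632
grip_force: 30.0
```

arm_command --delta_pos '[[-0.02,0.14,0],[-0.045,0.285,0],[-0.07,0.43,0],[-0.095,0.575,0],[-0.12,0.72,0]]' --delta_rot '[[0,0,0],[0,0,0],[0,0,0],[0,0,0],[0,0,0]]' --claw '[1,1,1,1,1]'

```text
t: 24.92
eef_pos: [521.9, 245.0, 139.8]
tcp_rot: [3.141, 0.0, 0.375]
ft_force: [1.6, -0.1, -2.0]
opening: 0.632
grip_force: 30.0
```

arm_command --delta_pos '[[-0.008,0.155,0],[-0.016,0.31,0],[-0.024,0.465,0],[-0.032,0.62,0],[-0.04,0.735,0]]' --delta_rot '[[0,0,0],[0,0,0],[0,0,0],[0,0,0],[0,0,0]]' --claw '[1,1,1,1,1]'

```text
t: 25.33
eef_pos: [511.8, 429.9, 139.8]
tcp_rot: [-3.141, -0.0, 0.376]
ft_force: [-0.6, 0.0, -1.3]
opening: 0.632
grip_force: 30.0
```

arm_command --delta_pos '[[0,0,0],[0,0,0],[0,0,0],[0,0,0],[0,0,0]]' --delta_rot '[[0,0,0],[0,0,0],[0,0,0],[0,0,0],[0,0,0]]' --claw '[1,1,1,1,1]'

```text
t: 25.75
eef_pos: [513.0, 425.9, 139.7]
tcp_rot: [3.141, 0.0, 0.373]
ft_force: [-0.6, 0.3, -1.3]
opening: 0.627
grip_force: 30.0
```

```bash
python3 held.py red 30
```

```text
[513.07227624 426.01440526 139.73398888] 0.6318200135800937
[array([150.47366708, 250.74206699]), array([149.08844622, 243.27874799])]
243 149 164; 244 149 163; 245 149 162; 246 136 162; 247 136 162; 248 150 162; 249 150 162; 250 137 162; 251 137 162; 252 138 161; 253 139 160; 254 139 159; 255 140 158; 256 141 156; 257 143 154;
```

arm_command --delta_pos '[[-0.003,0.002,-0.06],[-0.003,0.002,-0.16],[-0.003,0.002,-0.27],[-0.003,0.002,-0.34],[-0.003,0.002,-0.38]]' --delta_rot '[[0,0,0],[0,0,0],[0,0,0],[0,0,0],[0,0,0]]' --claw '[1,1,1,1,1]'

```text
t: 26.22
eef_pos: [511.5, 426.3, 42.3]
tcp_rot: [3.141, 0.003, 0.374]
ft_force: [0.5, 0.4, -2.0]
opening: 0.631
grip_force: 30.0
```

arm_command --delta_pos '[[0,0,-0.005],[0,0,-0.01],[0,0,-0.015],[0,0,-0.018],[0,0,-0.018]]' --delta_rot '[[0,0,0],[0,0,0],[0,0,0],[0,0,0],[0,0,0]]' --claw '[1,1,1,1,1]'

```text
t: 26.63
eef_pos: [512.2, 427.8, 40.8]
tcp_rot: [-3.141, -0.001, 0.375]
ft_force: [-0.3, 0.1, -1.0]
opening: 0.633
grip_force: 30.0
```

arm_command --delta_pos '[[0,0,-0.002],[0,0,-0.003],[0,0,-0.003],[0,0,-0.003],[0,0,-0.003]]' --delta_rot '[[0,0,0],[0,0,0],[0,0,0],[0,0,0],[0,0,0]]' --claw '[1,1,1,1,1]'

```text
t: 27.05
eef_pos: [512.2, 427.8, 40.2]
tcp_rot: [-3.141, -0.001, 0.375]
ft_force: [-0.8, -0.1, 4.4]
opening: 0.635
grip_force: 30.0
```

Contact. I'll release, rise and back off clear of the camera views.

arm_command --delta_pos '[[0,0,0],[0,0,0],[0,0,0],[0,0,0],[0,0,0]]' --delta_rot '[[0,0,0],[0,0,0],[0,0,0],[0,0,0],[0,0,0]]' --claw '[0.36,0.34,0.28,0.15,0]'

```text
t: 27.47
eef_pos: [511.9, 427.5, 39.1]
tcp_rot: [3.141, 0.0, 0.375]
ft_force: [-0.5, 0.8, 0.2]
opening: 0.807
grip_force: 0.0
```

arm_command --delta_pos '[[0,0,0],[0,0,0.04],[0,0,0.16],[0,0,0.32],[0,0,0.48]]' --delta_rot '[[0,0,0],[0,0,0],[0,0,0],[0,0,0],[0,0,0]]' --claw '[0,0,0,0,0]'

```text
t: 27.88
eef_pos: [511.5, 427.3, 160.6]
tcp_rot: [3.141, 0.002, 0.375]
ft_force: [0.9, 0.4, 1.2]
opening: 0.997
grip_force: 0.0
```

arm_command --delta_pos '[[0,0,0.08],[0.02,-0.1,0.16],[0.04,-0.22,0.2],[0.06,-0.35,0.2],[0.08,-0.5,0.2]]' --delta_rot '[[0,0,0],[0,0,0],[0,0,0],[0,0,0],[0,0,0]]' --claw '[0,0,0,0,0]'

```text
t: 28.3
eef_pos: [531.9, 302.0, 210.8]
tcp_rot: [-3.142, -0.002, 0.376]
ft_force: [0.8, -0.3, -1.4]
opening: 1.001
grip_force: 0.0
```

arm_command --delta_pos '[[0,-0.15,0],[0,-0.3,0],[0,-0.45,0],[0,-0.6,0],[0,-0.75,0]]' --delta_rot '[[0,0,0],[0,0,0],[0,0,0],[0,0,0],[0,0,0]]' --claw '[0,0,0,0,0]'

```text
t: 28.72
eef_pos: [531.5, 113.4, 210.1]
tcp_rot: [3.141, -0.001, 0.375]
ft_force: [1.1, -1.6, -0.5]
opening: 1.001
grip_force: 0.0
```

arm_command --delta_pos '[[0,-0.15,0],[0,-0.3,0],[0,-0.45,0],[0,-0.6,0],[0,-0.75,0]]' --delta_rot '[[0,0,0],[0,0,0],[0,0,0],[0,0,0],[0,0,0]]' --claw '[0,0,0,0,0]'

```text
t: 29.13
eef_pos: [531.5, -74.2, 210.1]
tcp_rot: [3.141, -0.001, 0.375]
ft_force: [0.2, -0.1, 0.1]
opening: 0.997
grip_force: 0.0
```

arm_command --delta_pos '[[0,-0.15,0],[0,-0.3,0],[0,-0.45,0],[0,-0.6,0],[0,-0.7,0]]' --delta_rot '[[0,0,0],[0,0,0],[0,0,0],[0,0,0],[0,0,0]]' --claw '[0,0,0,0,0]'

```text
t: 29.55
eef_pos: [531.5, -250.6, 209.9]
tcp_rot: [3.14, -0.0, 0.373]
ft_force: [-0.1, 0.5, 0.2]
opening: 1.003
grip_force: 0.0
```

```bash
python3 look.py pics/l4.png | grep -E "^2"; python3 - <<'E'
from h import *
im=read_camera("side");t=read_camera("top")
# cup walls: row mids between foot and rim vs expected column of the axis at tile centre
for c,P in(('blue',(462,87)),('yellow',(611,249)),('red',(513,427))):
    m=mask(im,c);r=[]
    for z in(35,45,55):
        u,v=pix("side",[*P,z]);q=np.flatnonzero(m[int(round(v)),int(u)-19:int(u)+20])+int(u)-19
        r.append((round(u,1),(q.min()+q.max())/2,q.max()-q.min()))
    # top view: rim ellipse -> cream-free: darkest/interior region blob near rim centre
    print(c,r,'top rim expected px',pix("top",[*P,85]).round(1),'tile px',pix("top",[*P,10]).round(1))
a=cv2.resize(t[130:235,130:280],(800,560),interpolation=cv2.INTER_CUBIC)
for P in((462,87),(611,249),(513,427)):
    x,y=(pix("top",[*P,85])-[130,130]+.5)*[800/150,560/105];cv2.drawMarker(a,(int(x),int(y)),(0,255,0),0,10,1)
cv2.imwrite('pics/t5.png',a[...,::-1])
E
```

```text
29.65 [ 531.56775442 -250.85964883  209.56217103] 0.9953495518466218
blue [(np.float64(250.3), np.float64(253.0), np.int64(32)), (np.float64(250.2), np.float64(249.5), np.int64(21)), (np.float64(250.1), np.float64(250.0), np.int64(20))] top rim expected px [241.4 200.5] tile px [242.3 201.6]
yellow [(np.float64(169.5), np.float64(173.0), np.int64(30)), (np.float64(169.1), np.float64(170.0), np.int64(24)), (np.float64(168.6), np.float64(169.0), np.int64(24))] top rim expected px [197.8 160. ] tile px [200.8 163. ]
red [(np.float64(155.1), np.float64(157.5), np.int64(31)), (np.float64(154.5), np.float64(156.0), np.int64(30)), (np.float64(153.8), np.float64(153.0), np.int64(26))] top rim expected px [149.  186.3] tile px [154.3 188. ]
```

View pics/t5.png

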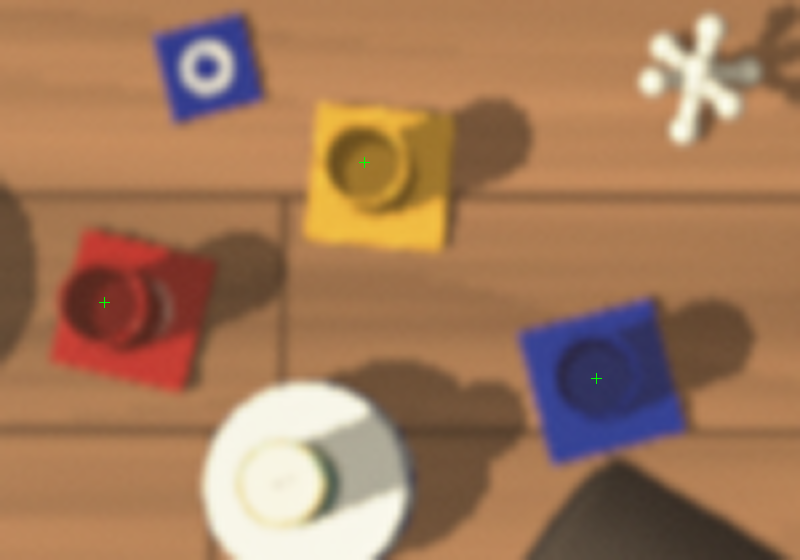

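View pics/l4.png

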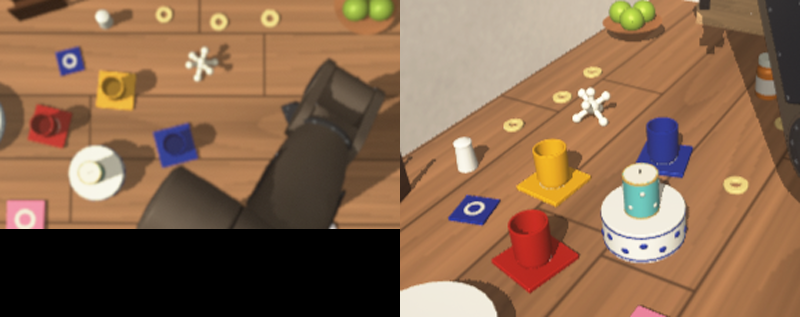

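All three cups stand upright on their tiles, with rims within about 4 mm of the expected marks at (364,161), (104,302) and (596,378). The candle is centred on the tin at crop (286,485), and the ornament and honey jar haven't moved. Handing in.

```bash
python3 -c "
from cell import *
print(job_done())"
```

```text
the job is handed in; nothing more can be done
None
```

The job is handed in after about 30 s of the 112 s: each cup stands upright within about 4 mm of the middle of its own tile, the candle stands centred on the cake tin, and I left the honey jar and the ornament alone.

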